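# Switch the sample diverter's lever to the open cup

### The job

The lever of the sample diverter stands in the middle parking slot of its gate. With the fingertips, push it out of there, across the gate and all the way to the end of the corner slot that lies on the same corner of the machine as the one open cup (the other three containers are closed tins), without running it into any other corner slot. Only push the lever, gently and without gripping it, leave the cup, the tins and the other things where they stand, and let the lever go at the end.

Things in the scene. Friction and masses are not known exactly. Their poses are not given: they have to be found in the camera images.
- diverter: sample diverter: fixed grey box 250 x 150 x 94 mm, steel gate plate on top, funnel behind the gate, two chutes on its left and two on its right side. Origin on the desk under the gate's centre; x points to the funnel end (away from the robot), y left, z up; turned by up to 0.35 rad. It reaches from x = -80 to +170 mm
- gate (a point): centre of the gate plate's top, 102 mm above the desk. Slots are 16 mm wide, the lever's rod 10 mm. Rod axis, diverter frame: crossbar along y at x = 0 from y = -24 to +24 mm; corner slots along x at y = +24 and -24 out to x = +28 and -28 mm; parking slot along x at y = 0, from x = 0 to -28 mm only (plain wall beyond the crossbar). So the rod meets a stop wherever it must change direction
- funnel (a point): centre of the steel funnel's mouth behind the gate, 140 mm above the desk; 84 mm wide; fixed
- lever_knob (a point): middle of the black knob on the lever: 46 mm tall, 34 mm thick at its widest (6 mm above this point). The rod tips about a cross pivot 18 mm above the desk under the gate; this point is 147 mm from it, so 165 mm above the desk when upright; it travels 42 mm to either side, 48 mm fore or back, sinking up to 14 mm. Friction (1.5 to 3 N at the knob) holds it where left; slot ends are hard stops
- lever_fore (a joint): tip of the lever along the diverter's x: 0 in the crossbar, about +0.33 at the end of a far corner slot, -0.33 at the end of a near corner slot or of the parking slot (there is 3 mm of play to each side of the rod, so the stops lie up to 0.04 beyond)
- lever_side (a joint): tip of the lever along the diverter's y: 0 in the middle (parking) slot, about +0.29 in the left slots, -0.29 in the right slots (play up to 0.04)
- outlet_far_left (a point): point on the desk under the far left chute, where a container stands; it belongs to the far left corner slot (diverter frame x = +50 mm, y = +142 mm)
- outlet_far_right (a point): point on the desk under the far right chute, where a container stands; it belongs to the far right corner slot (diverter frame x = +50 mm, y = -142 mm)
- outlet_near_left (a point): point on the desk under the near left chute, where a container stands; it belongs to the near left corner slot (diverter frame x = -50 mm, y = +142 mm)
- outlet_near_right (a point): point on the desk under the near right chute, where a container stands; it belongs to the near right corner slot (diverter frame x = -50 mm, y = -142 mm)
- open_cup: open steel cup, 65 mm wide, 48 mm tall, standing under one of the four chutes; the only open container there; origin at the centre of its underside
- closed_tin_1: round grey tin with its lid on, 70 mm wide, 48 mm tall, under another chute; origin at the centre of its underside
- closed_tin_2: round grey tin with its lid on, 70 mm wide, 48 mm tall, under another chute; origin at the centre of its underside
- closed_tin_3: round grey tin with its lid on, 69 mm wide, 42 mm tall, under another chute; origin at the centre of its underside
- spoon: steel spoon, 191 mm long, lying on the desk in front of the diverter; a bystander
- check_weight: brass check weight, 32 mm wide, 34 mm tall, on the left of the desk; a bystander
- scoop: yellow scoop, 184 mm long, on the right of the desk; a bystander
Mind the look-alikes: they are no part of the job. Leave any brown look-alike of the open_cup alone.

How it is judged:
By the outcome, as a careful person would: the job done as asked, in the order asked, and still so for the second after the job is handed in, with the robot touching nothing.
It also fails if it takes over 45 s, if anything falls off the work surface, if the arm or the gripper's body presses on something with over 40 N, if the wrist force passes 120 N, or if a joint passes its speed limit or range.

### The arm

A 6-joint arm with a two-finger parallel gripper is mounted at the origin on a cart in front of the work surface, level with it; the furniture and walls round the work are solid. World frame = base frame: x ahead of the robot, y to its left, z up, the work surface at z = 0. Lengths are in m, angles in rad, forces in N, time in s.
With the tool pointing down it reaches from about 0.35 to 0.875 m from the base axis. Payload 15.5 kg.
Tool frame: the origin (TCP) lies at the centre of the arm's flange, where the gripper is bolted on; the fingertips stand 173 mm ahead of it and the grasp point (between the pads) lies 155 mm ahead of it (bot.tcp_to_tips is the distance from the TCP to the fingertips, in m); z points along the fingers, y is the direction in which the jaws open and shut (so a half turn about z gives the same grasp; the last joint's range is limited). The gripper opens to 85 mm and grips with 20 to 120 N. Pads are 22 mm wide; open, the fingers measure 114 mm over their backs; the gripper's body (76 mm by 85 mm) begins 54 mm behind the grasp point. The pads swing forward as they close: fully open they stand 13 mm farther back than shut.
Start: joints at [-1.254, 0.494, 1.345, -0, 1.302, -0.096], TCP at [0.251, -0.573, 0.405] pointing down, gripper open.
Joint ranges: [-2.91, 2.91], [-0.82, 2.16], [0.22, 2.67], [-1.22, 4.37], [0.12, 2.79], [-3.08, 3.08]. Speed limits (rad/s): [1.89, 1.89, 2.57, 3.01, 3.01, 3.01].

### API

Orientations are given as a unit quaternion [w, x, y, z].
In Python, from plant import bot, snapshot, models gives the robot as it stands.
- The arm moves only by the tool servo_tool, never from a script. Its argument "moves" is one flat list of numbers, 5 for each row, row after row: the opening, from -1 (shut) to 1 (fully open), then the shift along the tool's x, y, z in units of 25 mm (1.0 is 25 mm), then the turn about the tool's z in degrees. A call has 1 to 12 rows; each row shifts and turns the commanded pose from where the row before left it, along the tool's axes as they then stand; what a row does not reach is not made up. A row lasts 1/8 s, in which the tool goes at most 62.5 mm and 10.7 degrees, less where a joint would pass 70% of its speed; a pose out of reach is approached as far as the arm can. A call is refused whole if a number of a shift passes 1 or a number of a turn 10.7, either way. A call with a gripper value outside its range is refused whole. The fingers move at their own pace and stop on an object; "force" is the grip in N (left out, the last holds). Time passes only in rows, so rows that do not move let the fingers close. It gives the time, the measured TCP pose, the force and the opening at its end, in the units of the state.
- bot.sense(): the state, without advancing time (a new reading comes with each control period).
- snapshot(name): name is "scene" or "top" or "wrist"; returns a dict with "image" (400x640x3 uint8, red, green, blue), "fx", "fy", "cx", "cy" (pixels), "k1" (the pictures are not rectified: a ray, as slopes to the right and down, at radius r is drawn at 1 + k1 r^2 times it, then the intrinsics apply), "pose" (4x4, takes a point from camera to world coordinates); the wrist camera has in their place "T_tool_cam" (4x4, takes a point from camera to tool coordinates, whose origin is the TCP and whose axes are the flange's). Camera axes: x right, y up, looking along -z (the intrinsics and any distortion apply to the point x, -y, -z); pixel columns grow to the right and rows downward; lengths in m; the calibration is good to about 2 mm. A picture is of the moment at which its call begins: read the wrist's pose just before it. There is no depth.
- bot.sign_off(): hands the job in, once; it reports no verdict.
Trained networks look in the newest picture that a camera, given by its name, has taken for a name from the list of things; names that differ only in an ending like _2 or _b are one class to them, and where a whole thing is asked for, a point or a joint stands for the part that bears it (a point fixed in the world has none). Each returns a list of dicts, best first, with "p" (0 to 1); they miss things now and then, are a little off and sometimes report something else, mostly with a low value. They report only what shows in the picture. A call takes as long as a camera call. They do not tell look-alikes from the thing itself.
- models.boxes_of(name, camera): "at" ([x, y, z] in m, in world coordinates, good to about 4 mm: the middle of the surface that is visible of it).
- models.outline_of(name, camera): "pixels" (400x640 bool, what is visible of it).
The state is a dict: "t": time; "qpos": joint angles; "joint_velocities": joint speeds; "joint_torque": joint torques, N m; "eef_pos": TCP position; "eef_rot": TCP orientation; "wrist_force": force on the tool from outside, world axes, zero at the start; "torque": the same for the moment, N m; "width": opening from 0.0 (shut) to 1.0 (fully open).
Only numpy, scipy, OpenCV 4.12 (cv2) and the standard library are available. Lean on these libraries where they do the work, as an engineer would, in place of code of your own. Each camera call takes 0.05 s, during which the arm holds its last target. There are 200 camera calls.

## Working session

There is one attempt and no reset: what is moved stays moved. The work goes in short steps, Python scripts to look and compute and a tool call to move; the robot and the scene stay as the last step left them, time stands still between calls to the robot, and variables do not carry over. Pictures are saved under pics/ and viewed, about 8 in all and at most 12, crops included, and the job is handed in when it is done.

Besides the shell and the picture viewer there is one more tool, called after ">>>" as name(argument=value, ...) on one line, values as JSON. servo_tool: Moves the arm, as the interface text tells. Its arguments: {"type":"object","properties":{"moves":{"type":"array","items":{"type":"number"}},"force":{"type":"number"}},"required":["moves"]}

```bash
mkdir -p pics
cat > h.py <<'E'
from plant import bot, snapshot, models
import numpy as np, cv2
def save(n,f):
    s=snapshot(n); cv2.imwrite('pics/'+f,s['image'][:,:,::-1]); return s
def proj(s,P):
    T=np.linalg.inv(s['pose']); p=T[:3,:3]@np.array(P)+T[:3,3]
    a=np.array([p[0]/-p[2],-p[1]/-p[2]]); a=a*(1+s['k1']*(a@a)); return np.array([s['fx']*a[0]+s['cx'],s['fy']*a[1]+s['cy']])
def ray(s,uv):
    d=np.array([(uv[0]-s['cx'])/s['fx'],(uv[1]-s['cy'])/s['fy']]);a=d.copy()
    for _ in range(20): a=d/(1+s['k1']*(a@a))
    return s['pose'][:3,3], s['pose'][:3,:3]@np.array([a[0],-a[1],-1])
def atz(s,uv,z):
    o,d=ray(s,uv); return o+d*(z-o[2])/d[2]
E
python3 - <<'E'
from h import *
for n in('scene','top'):
    s=save(n,n+'1.png'); print(n,s['pose'][:3,3].round(3))
    for k in('diverter','gate','funnel','lever_knob','lever_fore','outlet_far_left','open_cup','closed_tin_1','spoon','check_weight','scoop'):
        try:
            for r in models.boxes_of(k,n)[:4]: print(k,round(r['p'],2),np.round(r['at'],3),proj(s,r['at']).round())
        except Exception as e: print(k,e)
print(bot.sense()['t'],bot.sense()['eef_rot'],bot.tcp_to_tips)
E
```

```text
scene [-0.381 -0.721  1.331]
diverter 0.65 [0.529 0.044 0.076] [316. 189.]
gate 0.69 [0.525 0.046 0.076] [315. 190.]
funnel 0.76 [0.527 0.049 0.078] [315. 189.]
outlet_far_left 0.83 [0.529 0.047 0.076] [315. 189.]
open_cup 0.61 [ 0.47  -0.237  0.02 ] [365. 246.]
closed_tin_1 0.7 [0.493 0.166 0.045] [287. 186.]
closed_tin_1 0.58 [0.577 0.18  0.035] [298. 174.]
spoon 0.72 [0.528 0.046 0.076] [315. 189.]
scoop 0.52 [ 0.468 -0.405  0.024] [405. 271.]
scoop 0.34 [0.493 0.164 0.046] [287. 185.]
top [ 0.463 -0.003  1.402]
diverter 0.8 [0.625 0.059 0.095] [298. 179.]
diverter 0.37 [ 0.692 -0.079  0.011] [341. 163.]
gate 0.94 [0.626 0.058 0.093] [298. 179.]
funnel 0.93 [0.629 0.063 0.096] [297. 178.]
lever_knob 0.43 [0.558 0.041 0.18 ] [302. 198.]
lever_fore 0.69 [0.502 0.181 0.047] [259. 218.]
lever_fore 0.68 [0.556 0.037 0.176] [303. 199.]
outlet_far_left 0.83 [0.634 0.06  0.093] [298. 176.]
open_cup 0.9 [ 0.461 -0.241  0.009] [388. 234.]
open_cup 0.82 [ 0.689 -0.078  0.009] [341. 164.]
closed_tin_1 0.74 [ 0.587 -0.106  0.05 ] [349. 194.]
closed_tin_1 0.64 [0.502 0.176 0.047] [261. 218.]
closed_tin_1 0.57 [0.6   0.201 0.041] [255. 188.]
spoon 0.7 [0.443 0.059 0.01 ] [297. 237.]
check_weight 0.42 [0.419 0.378 0.026] [199. 242.]
scoop 0.92 [ 0.49  -0.45   0.011] [451. 226.]
scoop 0.37 [0.417 0.375 0.025] [200. 243.]
1.2 [-1.48535907e-05  9.78772365e-01  2.04950376e-01 -6.93170714e-07] 0.1734
```

Run:
```python
import cv2
a=cv2.imread('pics/top1.png')[120:270,180:480]
cv2.imwrite('pics/top1c.png',cv2.resize(a,None,fx=2.66,fy=2.66,interpolation=cv2.INTER_CUBIC))
a=cv2.imread('pics/scene1.png')[130:290,250:450]
cv2.imwrite('pics/scene1c.png',cv2.resize(a,None,fx=3.5,fy=3.5,interpolation=cv2.INTER_CUBIC))
```

```text
(no output)
```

View pics/top1c.png

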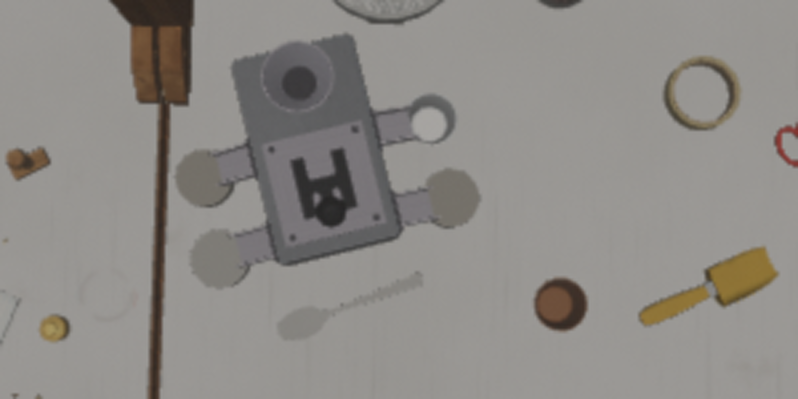

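View pics/scene1c.png

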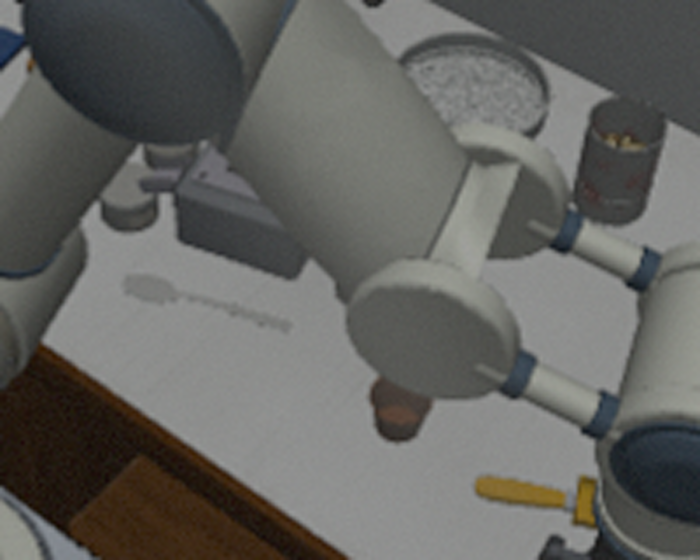

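The top view shows the open steel cup under the far right chute, at crop pixel (432,120). Tins are under the other three chutes, at (205,178), (219,258) and (453,197). The brown cup at (560,303) and the ring at (702,92) are look-alikes. The goal is therefore the far right slot. The knob is at (331,209), in the parking slot. Next I'll measure the diverter pose and check the cup up close.

```bash
cat >> h.py <<'E'
def D(c,yaw,p): # diverter->world
    R=np.array([[np.cos(yaw),-np.sin(yaw)],[np.sin(yaw),np.cos(yaw)]]); return R@np.array(p[:2])+c
E
python3 - <<'E'
from h import *
s=save('top','top2.png')
W=[atz(s,(180+(u+.5)/2.66-.5,120+(v+.5)/2.66-.5),.102) for u,v in((272,150),(355,130),(293,238),(376,217))]
W=np.array(W)[:,:2]; c=W.mean(0); f=W[0]+W[1]-W[2]-W[3]; yaw=np.arctan2(f[1],f[0])
print(W.round(3),c.round(4),yaw)
im=s['image'][:,:,::-1].copy()
z=4; x0,y0=245,125
b=cv2.resize(im[y0:y0+130,x0:x0+120],None,fx=z,fy=z,interpolation=cv2.INTER_CUBIC)
def dot(p,h,col):
    q=(proj(s,[*D(c,yaw,p),h])-[x0,y0]+.5)*z-.5; cv2.circle(b,tuple(int(v) for v in q.round()),2,col,-1)
for p in((.028,.024),(-.028,.024),(.028,-.024),(-.028,-.024),(0,0)): dot(p,.102,(0,255,0))
for p in((.05,.142),(.05,-.142),(-.05,.142),(-.05,-.142)): dot(p,.045,(0,0,255))
dot((-.048,0),.18,(255,255,0))
for p in((-.08,.075),(.17,.075),(-.08,-.075),(.17,-.075)): dot(p,.094,(255,0,0))
cv2.imwrite('pics/top2c.png',b)
e=bot.sense();R=c
p=D(c,yaw,(-.11,0)); print('prepush',p,'eef',e['eef_pos'],'knob',D(c,yaw,(-.048,0)))
th=yaw; d=p-e['eef_pos'][:2]
print('in tool axes after turn', d@[np.cos(th),np.sin(th)]/.025, d@[np.sin(th),-np.cos(th)]/.025,'turn',np.degrees(2*np.arctan2(e['eef_rot'][2],e['eef_rot'][1])-yaw))
E
```

```text
[[ 0.632  0.108]
 [ 0.658  0.012]
 [ 0.529  0.081]
 [ 0.556 -0.015]] [0.5938 0.0467] 0.2611167130260295
prepush [0.4874965  0.01826724] eef [ 0.25072359 -0.57249736  0.40466421] knob [0.54739484 0.03427313]
in tool axes after turn 15.250335199942585 -20.384553614245487 turn 8.688053963829981
```

View pics/top2c.png

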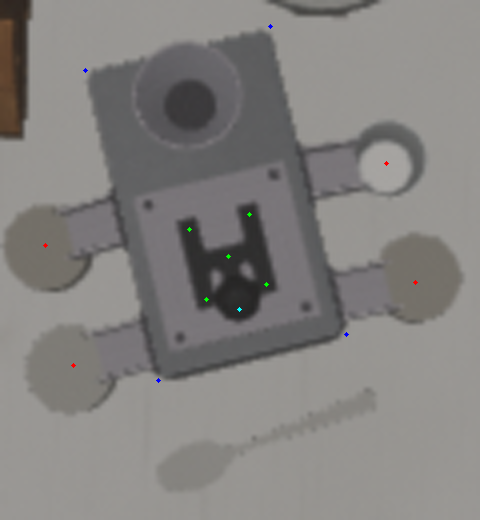

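>>> servo_tool(moves=[-1, 0, 0, 0, 8.7, -1, 0.7, -1, 0, 0, -1, 0.75, -1, 0, 0, -1, 0.75, -1, 0, 0, -1, 0.75, -1, 0, 0, -1, 0.75, -1, 0, 0, -1, 0.75, -1, 0, 0, -1, 0.75, -1, 0, 0, -1, 0.75, -1, 0, 0, -1, 0.75, -1, 0, 0, -1, 0.75, -1, 0, 0, -1, 0.75, -1, 0, 0], force=30)

```text
t: 2.75
eef_pos: [0.3782, -0.253, 0.4048]
eef_rot: [0.0, 0.992, 0.13, 0.0]
wrist_force: [1.3, 0.7, 0.3]
width: 0.002
```

>>> servo_tool(moves=[-1, 0.75, -1, 0, 0, -1, 0.75, -1, 0, 0, -1, 0.75, -1, 0, 0, -1, 0.75, -1, 0, 0, -1, 0.75, -1, 0, 0, -1, 0.75, -1, 0, 0, -1, 0.75, -1, 0, 0, -1, 0.75, -1, 0, 0, -1, 0.5, -0.9, 0, 0, -1, 0, 0, 0, 0, -1, 0, 0, 0, 0])

```text
t: 4.12
eef_pos: [0.4773, 0.0026, 0.4047]
eef_rot: [0.0, 0.991, 0.13, -0.0]
wrist_force: [0.2, -0.5, 0.3]
width: -0.001
```

```bash
cat >> h.py <<'E'
C=np.array([.5938,.0467]); Y=.2611
def st():
    e=bot.sense(); d=e['eef_pos'][:2]-C; a=2*np.arctan2(e['eef_rot'][2],e['eef_rot'][1])
    print('t',e['t'],'tcp in div mm',np.round(1e3*np.array([d@[np.cos(Y),np.sin(Y)],d@[-np.sin(Y),np.cos(Y)]]),1),'tipz',e['eef_pos'][2]-bot.tcp_to_tips,'yaw',a,'F',np.round(e['wrist_force'],1),'w',e['width'])
E
python3 -c "
from h import *
st(); s=save('top','top3.png')
w=save('wrist','w3.png'); print(w['T_tool_cam'])
cv2.imwrite('pics/t3.png',np.vstack([cv2.resize(s['image'][125:255,200:400],(640,416)),w['image'][:,:,:]])[:,:,::-1][:800:,:])"
python3 -c "
import cv2
a=cv2.imread('pics/t3.png');cv2.imwrite('pics/t3.png',cv2.resize(a,None,fx=.73,fy=.73))"
```

```text
t 4.125 tcp in div mm [-123.9  -12.5] tipz 0.2312854167948889 yaw 0.2611893749419674 F [ 0.2 -0.5  0.3] w -0.0005450800132502976
[[-3.95966918e-04  9.55957103e-01  2.93506152e-01  7.51639344e-02]
 [ 9.99998570e-01 -1.04040558e-04  1.68795325e-03 -7.83983476e-06]
 [ 1.64414744e-03  2.93506401e-01 -9.55955694e-01  3.07274771e-02]
 [ 0.00000000e+00  0.00000000e+00  0.00000000e+00  1.00000000e+00]]
```

View pics/t3.png

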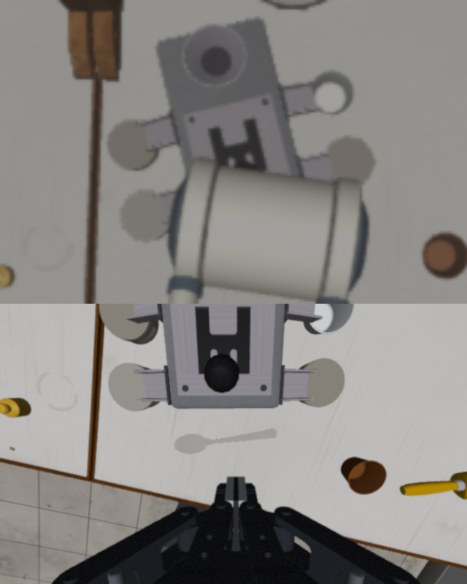

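The wrist view shows the fingers about 12 mm right of the knob and square to the diverter. I'll shift left, lower, then push forward.

>>> servo_tool(moves=[-1, 0.2, -0.5, 0.7, 0, -1, 0.1, 0, 0.8, 0, -1, 0, 0, 0.8, 0, -1, 0, 0, 0.8, 0, -1, 0, 0, 0.23, 0, -1, 0.3, 0, 0, 0, -1, 0.3, 0, 0, 0, -1, 0.2, 0, 0, 0, -1, 0.2, 0, 0, 0, -1, 0.2, 0, 0, 0, -1, 0.2, 0, 0, 0, -1, 0.2, 0, 0, 0])

```text
t: 5.72
eef_pos: [0.5204, 0.0274, 0.3215]
eef_rot: [-0.0, 0.992, 0.13, 0.0]
wrist_force: [0.4, 0.1, -0.4]
width: 0.0
```

```bash
python3 -c "
from h import *
st()"
```

```text
t 5.725 tcp in div mm [-75.9   0.3] tipz 0.14805890328921956 yaw 0.2609328646671401 F [ 0.4  0.1 -0.4] w 0.00017426271828538414
```

>>> servo_tool(moves=[-1, 0.2, 0, 0, 0, -1, 0.2, 0, 0, 0, -1, 0.2, 0, 0, 0, -1, 0.2, 0, 0, 0, -1, 0.2, 0, 0, 0, -1, 0.2, 0, 0, 0, -1, 0.15, 0, 0, 0, -1, 0.15, 0, 0, 0, -1, 0, 0, 0, 0])

```text
t: 6.85
eef_pos: [0.5566, 0.0371, 0.3214]
eef_rot: [-0.0, 0.991, 0.13, 0.0]
wrist_force: [-0.9, -0.5, 1.0]
width: 0.003
```

```bash
python3 -c "
from h import *
st(); w=save('wrist','w4.png'); cv2.imwrite('pics/w4s.png',w['image'][:,:,::-1])"
```

```text
t 6.85 tcp in div mm [-38.5   0.3] tipz 0.1479967677016472 yaw 0.2610342481058115 F [-0.9 -0.5  1. ] w 0.003226142879128374
```

View pics/w4s.png

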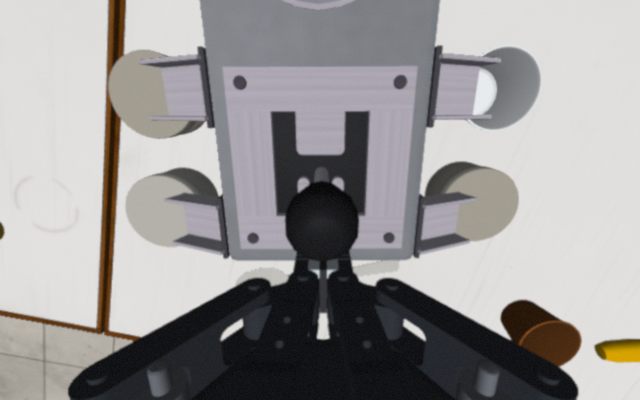

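The wrist view confirms the open cup at far right (505,90), and the knob at (322,222) is moving ahead of the fingers. I'll keep going towards the crossbar.

>>> servo_tool(moves=[-1, 0.15, 0, 0, 0, -1, 0.15, 0, 0, 0, -1, 0.1, 0, 0, 0, -1, 0.1, 0, 0, 0, -1, 0, 0, 0, 0])

```text
t: 7.52
eef_pos: [0.5686, 0.0403, 0.3214]
eef_rot: [0.0, 0.991, 0.13, 0.0]
wrist_force: [-0.8, -0.9, 0.1]
width: -0.002
```

>>> servo_tool(moves=[-1, 0.08, 0, 0, 0, -1, 0.08, 0, 0, 0, -1, 0, 0, 0, 0])

```text
t: 7.9
eef_pos: [0.5724, 0.0413, 0.3214]
eef_rot: [-0.0, 0.991, 0.13, 0.0]
wrist_force: [-1.5, -0.8, 1.3]
width: 0.003
```

```bash
python3 -c "
from h import *
st()"
```

```text
t 7.9 tcp in div mm [-22.1   0.3] tipz 0.14804066212229205 yaw 0.26096191300623833 F [-1.5 -0.8  1.3] w 0.0026533144971645282
```

>>> servo_tool(moves=[-1, 0.08, 0, 0, 0, -1, 0.08, 0, 0, 0, -1, 0, 0, 0, 0])

```text
t: 8.28
eef_pos: [0.5755, 0.0421, 0.3213]
eef_rot: [0.0, 0.991, 0.13, -0.001]
wrist_force: [-8.9, -3.7, 6.1]
width: -0.0
```

```bash
python3 -c "
from h import *
st(); w=save('wrist','w5.png'); cv2.imwrite('pics/w5s.png',w['image'][:,:,::-1])"
```

```text
t 8.275 tcp in div mm [-18.9   0.3] tipz 0.14790992958232346 yaw 0.26101945193070886 F [-8.9 -3.7  6.1] w -0.0003263326877794225
```

View pics/w5s.png

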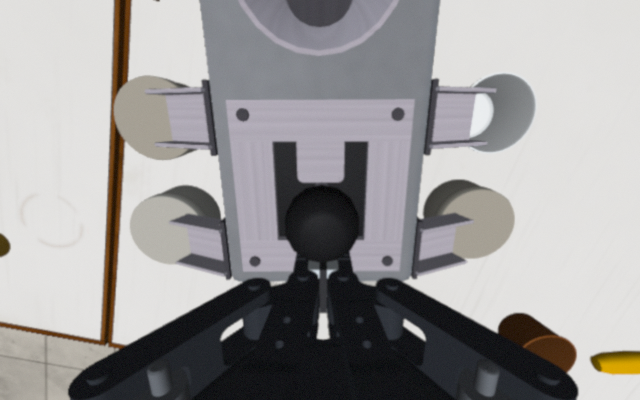

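The lever met the crossbar wall: the force rose to about 10 N. I'll back off, go round to its left side, and push right.

>>> servo_tool(moves=[-1, -0.5, 0, 0, 0, -1, -0.6, 0, 0, 0, -1, 0, -0.7, 0, 0, -1, 0, -0.7, 0, 0, -1, 0, -0.6, 0, 0, -1, 0.5, 0, 0, 0, -1, 0.7, 0, 0, 0, -1, 0.7, 0, 0, 0, -1, 0, 0, 0, 0])

```text
t: 9.45
eef_pos: [0.5839, 0.096, 0.3213]
eef_rot: [0.0, 0.991, 0.13, 0.001]
wrist_force: [-0.2, 0.1, -0.4]
width: -0.002
```

```bash
python3 -c "
from h import *
st()"
```

```text
t 9.45 tcp in div mm [ 3.2 50.2] tipz 0.1478862385155182 yaw 0.2613420144420964 F [-0.2  0.1 -0.4] w -0.0022526891642900186
```

Now I'll push right (tool +y), about 58 mm to start with.

>>> servo_tool(moves=[-1, 0, 0.25, 0, 0, -1, 0, 0.25, 0, 0, -1, 0, 0.2, 0, 0, -1, 0, 0.2, 0, 0, -1, 0, 0.2, 0, 0, -1, 0, 0.2, 0, 0, -1, 0, 0.2, 0, 0, -1, 0, 0.2, 0, 0, -1, 0, 0.2, 0, 0, -1, 0, 0.2, 0, 0, -1, 0, 0, 0, 0])

```text
t: 10.82
eef_pos: [0.5962, 0.0446, 0.3214]
eef_rot: [0.0, 0.992, 0.13, 0.0]
wrist_force: [-0.4, 0.3, -0.3]
width: 0.002
```

```bash
python3 -c "
from h import *
st(); w=save('wrist','w6.png'); cv2.imwrite('pics/w6s.png',w['image'][:,:,::-1])"
```

```text
t 10.825 tcp in div mm [ 1.8 -2.7] tipz 0.1480003587832609 yaw 0.26053812091374123 F [-0.4  0.3 -0.3] w 0.0019407470864031176
```

View pics/w6s.png

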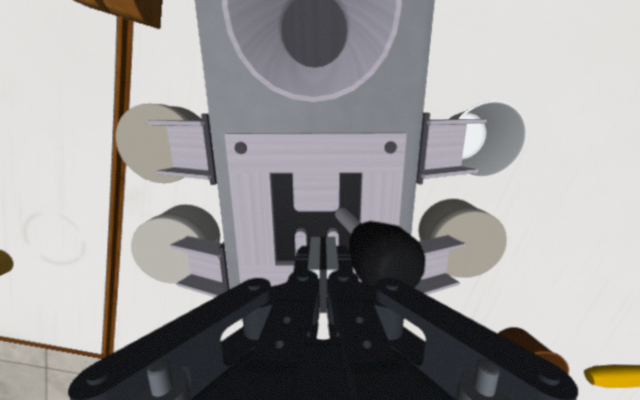

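```bash
cat >> h.py <<'E'
from scipy.spatial.transform import Rotation as Ro
from scipy.optimize import least_squares
def wristcam(w):
    e=bot.sense(); q=e['eef_rot']; T=np.eye(4); T[:3,:3]=Ro.from_quat([q[1],q[2],q[3],q[0]]).as_matrix(); T[:3,3]=e['eef_pos']
    w['pose']=T@w['T_tool_cam']; return w
def knob(w,uv):
    def P(v,L): 
        x,y=v*L; z=np.sqrt(L*L-x*x-y*y)+.018; return [*D(C,Y,(x,y)),z]
    r=least_squares(lambda v:proj(w,P(v,.150))-uv,[0,0]); v=r.x
    print('knob mm',v*147,'rod at gate mm',v/np.sqrt(1-v@v)*84)
def look(f):
    w=save('wrist',f); wristcam(w)
    o=models.outline_of('lever_knob','wrist')
    if o:
        m=o[0]['pixels']; v,u=np.nonzero(m); print('knob px',o[0]['p'],u.mean(),v.mean(),u.min(),u.max(),v.min(),v.max()); knob(w,[u.mean(),v.mean()])
    return w
E
python3 -c "
from h import *
w=look('w7.png')
print('manual');knob(w,[388,255])
for p in((0,-.024),(-.028,-.024),(.028,-.024),(0,.024)): print(p,proj(w,[*D(C,Y,p),.102]).round())
for p in((.0,-.042,.165),(0.005,-.042,.165),(-.048,-.042,.151)): print(p,proj(w,[*D(C,Y,p[:2]),p[2]]).round())
st()"
```

```text
knob px 0.67 382.6199235547062 250.22599139990444 336 425 208 285
knob mm [ 10.84365016 -31.59435946] rod at gate mm [  6.36282195 -18.53889428]
manual
knob mm [  7.96117888 -34.54256027] rod at gate mm [  4.68757815 -20.33881579]
(0, -0.024) [353. 224.]
(-0.028, -0.024) [352. 258.]
(0.028, -0.024) [354. 187.]
(0, 0.024) [287. 224.]
(0.0, -0.042, 0.165) [401. 271.]
(0.005, -0.042, 0.165) [402. 262.]
(-0.048, -0.042, 0.151) [388. 328.]
t 10.975 tcp in div mm [ 1.8 -2.2] tipz 0.14804112633271427 yaw 0.26094435422733103 F [ 0.4  0.7 -0.1] w 0.0031183037181983695
```

The geometry shows the rod in the crossbar, about 4 mm short of its right end, and clear of the near slot. I'll keep pushing right until it stops.

>>> servo_tool(moves=[-1, 0, 0.12, 0, 0, -1, 0, 0.12, 0, 0, -1, 0, 0.08, 0, 0, -1, 0, 0, 0, 0])

```text
t: 11.48
eef_pos: [0.5982, 0.0371, 0.3214]
eef_rot: [0.0, 0.992, 0.13, -0.0]
wrist_force: [0.2, 0.1, 0.8]
width: 0.001
```

>>> servo_tool(moves=[-1, 0, 0.08, 0, 0, -1, 0, 0.08, 0, 0, -1, 0, 0, 0, 0])

```text
t: 11.85
eef_pos: [0.5992, 0.0334, 0.3213]
eef_rot: [-0.0, 0.992, 0.13, -0.0]
wrist_force: [-0.4, 2.6, -1.9]
width: 0.0
```

```bash
python3 -c "
from h import *
st();w=look('w8.png')"
```

```text
t 11.85 tcp in div mm [  1.8 -14.2] tipz 0.14791732488929177 yaw 0.26085546539624527 F [-0.4  2.6 -1.9] w 0.0002808708891286644
knob px 0.64 379.9443550241435 248.66590020694412 328 422 208 285
knob mm [ 10.2457956 -42.4052142] rod at gate mm [  6.13094898 -25.37472097]
```

>>> servo_tool(moves=[-1, 0, 0.08, 0, 0, -1, 0, 0.08, 0, 0, -1, 0, 0, 0, 0])

```text
t: 12.32
eef_pos: [0.5998, 0.0308, 0.3211]
eef_rot: [-0.001, 0.991, 0.13, -0.001]
wrist_force: [-2.6, 17.8, -2.8]
width: 0.003
```

```bash
python3 -c "
from h import *
st();w=look('w9.png')"
```

```text
t 12.325 tcp in div mm [  1.7 -16.9] tipz 0.14772486326745637 yaw 0.26115218654483213 F [-2.6 17.8 -2.8] w 0.00312610295906621
knob px 0.64 378.4938671603795 247.97894006017125 327 421 207 284
knob mm [ 10.3569587  -43.90180642] rod at gate mm [  6.21824303 -26.35832676]
```

The right stop is reached, with about 18 N on it. I'll move round behind the knob and push forward into the far right slot.

>>> servo_tool(moves=[-1, 0, -0.3, 0, 0, -1, 0, -0.4, 0, 0, -1, -0.6, 0, 0, 0, -1, -0.7, 0, 0, 0, -1, -0.7, 0, 0, 0, -1, 0, 0.6, 0, 0, -1, 0, 0.6, 0, 0, -1, 0, 0.5, 0, 0, -1, 0, 0, 0, 0])

```text
t: 13.55
eef_pos: [0.5589, -0.0086, 0.3213]
eef_rot: [0.0, 0.992, 0.129, 0.0]
wrist_force: [0.2, 0.4, 0.5]
width: 0.001
```

```bash
python3 -c "
from h import *
st()
w=look('w10.png')"
```

```text
t 13.55 tcp in div mm [-48.  -44.4] tipz 0.14792781310838227 yaw 0.2595311177399901 F [0.2 0.4 0.5] w 0.0009572504657025769
knob px 0.95 324.64803182579567 155.69158291457288 284 364 118 194
knob mm [  8.07213566 -43.58063622] rod at gate mm [  4.83778416 -26.11870272]
```

View pics/w10.png

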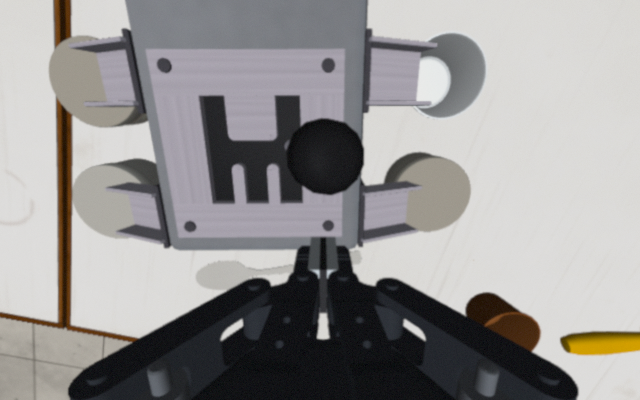

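The knob at (325,156) is now over the right end of the crossbar, with the fingers straight behind it. Pushing forward.

>>> servo_tool(moves=[-1, 0.4, 0, 0, 0, -1, 0.3, 0, 0, 0, -1, 0.2, 0, 0, 0, -1, 0.2, 0, 0, 0, -1, 0.2, 0, 0, 0, -1, 0.2, 0, 0, 0, -1, 0.2, 0, 0, 0, -1, 0.2, 0, 0, 0, -1, 0.2, 0, 0, 0, -1, 0.2, 0, 0, 0, -1, 0.2, 0, 0, 0, -1, 0, 0, 0, 0])

```text
t: 15.15
eef_pos: [0.6194, 0.0087, 0.3216]
eef_rot: [0.0, 0.991, 0.13, 0.001]
wrist_force: [0.0, 0.5, 0.6]
width: -0.002
```

```bash
python3 -c "
from h import *
st()
w=look('w11.png')"
```

```text
t 15.15 tcp in div mm [ 14.9 -43.3] tipz 0.14819414895464833 yaw 0.2610612918594793 F [0.  0.5 0.6] w -0.0016758121865299012
knob px 0.86 322.8558225508318 210.58331132822815 288 357 177 245
knob mm [ 41.28467363 -42.34280104] rod at gate mm [ 25.76849048 -26.42893766]
```

>>> servo_tool(moves=[-1, 0.12, 0, 0, 0, -1, 0.12, 0, 0, 0, -1, 0.1, 0, 0, 0, -1, 0, 0, 0, 0])

```text
t: 15.75
eef_pos: [0.6273, 0.0109, 0.3214]
eef_rot: [0.0, 0.991, 0.13, 0.0]
wrist_force: [-0.7, -0.5, -1.2]
width: 0.002
```

>>> servo_tool(moves=[-1, 0.08, 0, 0, 0, -1, 0.08, 0, 0, 0, -1, 0, 0, 0, 0])

```text
t: 16.12
eef_pos: [0.6301, 0.0117, 0.321]
eef_rot: [-0.0, 0.991, 0.13, -0.001]
wrist_force: [-8.6, -2.7, 0.7]
width: 0.003
```

```bash
python3 -c "
from h import *
st()
w=look('w12.png')"
```

```text
t 16.125 tcp in div mm [ 26.  -43.2] tipz 0.1476325722588841 yaw 0.26100731681083317 F [-8.6 -2.7  0.7] w 0.003154839433303956
knob px 0.63 321.36922225297536 209.53445889842237 287 355 176 242
knob mm [ 51.37078599 -41.27264086] rod at gate mm [ 32.83915235 -26.38383888]
```

The end stop is reached: 9 N, with the knob at about x = 51 mm. I'll nudge once to confirm, then back off and rise.

>>> servo_tool(moves=[-1, 0.05, 0, 0, 0, -1, 0, 0, 0, 0])

```text
t: 16.48
eef_pos: [0.6308, 0.0119, 0.3209]
eef_rot: [-0.0, 0.991, 0.13, -0.002]
wrist_force: [-13.0, -4.4, 3.1]
width: 0.005
```

>>> servo_tool(moves=[-1, -0.2, 0, 0, 0, -1, -0.5, 0, 0, 0, -1, -0.7, 0, 0, 0, -1, -0.7, 0, 0, 0, -1, -0.7, 0, -0.4, 0, -1, -0.5, 0, -0.8, 0, -1, 0, 0, -0.8, 0, -1, 0, 0, -0.8, 0, -1, 0, 0, 0, 0, -1, 0, 0, 0, 0])

```text
t: 17.73
eef_pos: [0.5519, -0.0091, 0.3913]
eef_rot: [-0.0, 0.992, 0.13, -0.0]
wrist_force: [0.4, -0.3, 0.6]
width: 0.002
```

```bash
python3 -c "
from h import *
st()
w=look('w13.png')"
```

```text
t 17.725 tcp in div mm [-54.9 -43.1] tipz 0.21787342131280318 yaw 0.2609401812892164 F [ 0.4 -0.3  0.6] w 0.0017834275604500958
knob px 0.84 319.29003558718864 62.19715302491103 294 347 28 106
knob mm [ 51.90031081 -39.60361326] rod at gate mm [ 33.10077503 -25.25823588]
```

View pics/w13.png

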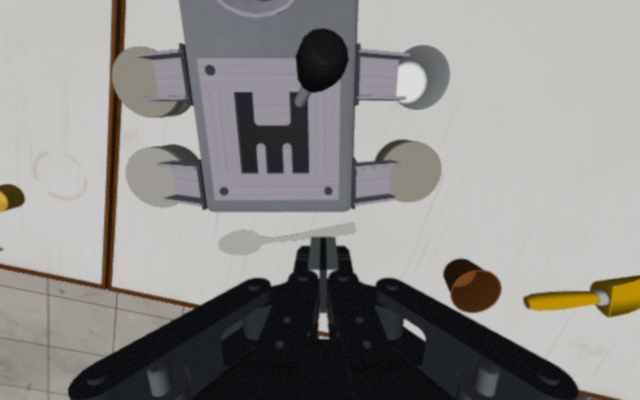

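The rod stands at the end of the far right slot, next to the open cup at (420,77), and the robot touches nothing.

```bash
python3 -c "
from h import *
print(bot.sign_off())"
```

```text
the job is handed in; nothing more can be done
None
```

The lever is at the end of the far right corner slot, the one on the same corner as the open steel cup, and the job is handed in. I pushed it with shut fingertips, never gripping it:
- **Forward:** out of the parking slot until it met the crossbar wall, at about 10 N.
- **Right:** along the crossbar to its end, at about 18 N.
- **Forward:** to the end of the far right slot, at about 14 N.

After backing off, the wrist camera put the knob at about x = +52 mm, y = -40 mm in the diverter frame. That agrees with the far right stop (nominal 48 and 42 mm, plus play). Wrist force was about zero, and the job took about 18 s of the 45 s allowed.

The cup, tins, spoon and brown cup looked unmoved in the last picture. The check weight and scoop were only partly in view there, but the arm never went near them. No check failed. The one disagreement was mid-push in the crossbar, where the network's knob position was 3 mm off my own pixel reading because the fingers partly hid the knob.

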